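# Find the hand stamp with the motif

## Robot

A 7-joint arm with a two-finger parallel gripper is mounted at the origin on the work surface. World frame = base frame: x ahead of the robot, y to its left, z up, the work surface at z = 0. Lengths are in m, angles in rad, forces in N, time in s.
With the tool pointing down it reaches from about 0.4 to 0.875 m from the base axis. Payload 19.3 kg.
Tool frame: the origin (TCP) lies midway between the tips of the shut fingers; the grasp point (between the pads) lies 19 mm behind it; z points along the fingers, y is the line along which they close (so a half turn about z gives the same grasp; the last joint's range is limited). The gripper opens to 85 mm and grips with 20 to 120 N. Pads are 22 mm wide; open, the fingers measure 114 mm over their backs; the gripper's body (76 mm by 85 mm) begins 54 mm behind the grasp point. The pads swing forward as they close: fully open they stand 13 mm farther back than shut.
Start: joints at [1.153, 0.521, -0.036, 1.599, 0.021, 1.021, -0.113], TCP at [0.213, -0.588, 0.231] pointing down, gripper open.
Joint ranges: [-2.91, 2.91], [-0.3, 2.13], [-1.5, 1.42], [0.17, 2.43], [-1.26, 4.41], [0.16, 1.93], [-2.52, 2.52]. Speed limits (rad/s): [1.89, 1.89, 2.39, 2.39, 3.01, 3.01, 3.01].

## Interface

Orientations are given as [roll, pitch, yaw] about the fixed x, y, z axes, in that order (R = Rz(yaw) Ry(pitch) Rx(roll)).
In Python, from workcell import bot, eyes gives the robot as it stands (bot), with the cameras (eyes).
- The arm moves only by the shell command python3 nudge.py FILE [FORCE], which reads ROWS from the file FILE. ROWS is a JSON object with one list for each field, all of the same length, 1 to 5, a row being the entries at one place: finger_gap (the finger opening in m), x, y, z (the shift in m), drx, dry, drz (a rotation vector in rad); each row is the pose to reach, as a shift and turn from the pose commanded when the command began, along the tool's axes at that moment; what a row does not reach only later rows make up. A row lasts 1/8 s, in which the tool goes at most 0.0625 m and 0.188 rad, less where a joint would pass 70% of its speed; a pose out of reach is approached as far as the arm can. The fingers move at their own pace and stop on an object; FORCE is the grip in N (left out, the last holds). Time passes only in rows, so rows that do not move let the fingers close. It prints the time, the measured TCP pose, the force, the opening and the grip force at its end. Input that does not fit is refused with a message, and nothing moves.
- bot.observe(): the state, without advancing time (a new reading comes with each control period).
- eyes.grab_frame(name): name is "side" or "top" or "wrist"; returns the picture (420x560x3 uint8, blue, green, red); there is no depth.
- eyes.calibration(name): a dict with "vfov" (degrees; the focal length in pixels is half the picture's height over the tangent of half this angle, whatever the lens; pixels are square), "cx", "cy" (the principal point, pixels), "eye" and "attitude" of the camera in the world. Camera axes: x right, y down, z forward; pixel columns grow to the right and rows downward; lengths in m; the calibration is good to about 2 mm. The wrist camera is an equidistant fisheye: a pixel r from the principal point sees the ray r / f radians off the axis. A picture is of the moment at which its call begins: read the wrist's pose just before it. calibration takes no time and is no camera call; for the wrist camera it gives the pose at the moment of the call.
- bot.job_done(): hands the job in; it is judged then, once.
The state is a dict: "clock": time; "qpos": joint angles; "qd": joint speeds; "joint_efforts": joint torques, N m; "position": TCP position; "tool_rot": TCP orientation; "force": force on the tool from outside, world axes, zero at the start; "moment": the same for the moment, N m; "grip_width": finger opening in m; "finger_force": force on a finger pad.
Only numpy, scipy, OpenCV 4.12 (cv2) and the standard library are available. Lean on these libraries where they do the work, as an engineer would, in place of code of your own. Each camera call takes 0.05 s, during which the arm holds its last target. There are 200 camera calls.

## Task

Three look-alike wooden hand stamps stand on the board, faces down; one of them has a motif on its underside, a round dark steel plate with a brass cross. Turn every one over onto its back, so that it lies with its handle down on the surface and its underside shows: the one with the motif inside the plywood tray, the two plain ones on the board, outside the tray, about where they stood. Do not disturb the other things on the bench.

Things in the scene. Friction and masses are not known exactly. Their poses are not given: they have to be found in the camera images.
- stamp_motif: wooden hand stamp, 0.15 kg: square base 62 x 62 x 18 mm, square 24 mm handle on its middle (sides parallel to the base's), 68 mm high in all; origin: centre of the base's underside, z up along the handle. Starts upright. Tipped past 50 degrees it falls on its back (on base rim and handle end, z 111 degrees from up). Its underside has a flush dark 56 mm steel disc with a brass cross
- stamp_motif_end (a point): centre of the top end of stamp_motif's handle, 68 mm along its z from the origin
- stamp_a: wooden hand stamp, 0.15 kg: square base 62 x 62 x 18 mm, square 24 mm handle on its middle (sides parallel to the base's), 68 mm high in all; origin: centre of the base's underside, z up along the handle. Starts upright. Tipped past 50 degrees it falls on its back (on base rim and handle end, z 111 degrees from up). Its underside is plain wood
- stamp_b: wooden hand stamp, 0.15 kg: square base 62 x 62 x 18 mm, square 24 mm handle on its middle (sides parallel to the base's), 68 mm high in all; origin: centre of the base's underside, z up along the handle. Starts upright. Tipped past 50 degrees it falls on its back (on base rim and handle end, z 111 degrees from up). Its underside is plain wood
- tray: low open plywood tray fixed on the board beyond the stamps, 152 (its x) x 176 (its y) x 20 mm high outside, walls and floor 6 mm thick; origin at the centre of its underside, axes along its sides; its underside lies on the board's top
- board: fixed dark wooden work board under the stamps and the tray, 395 (x) x 920 (y) x 8 mm; origin at the centre of its underside on the table, so its top is 8 mm above the table (z = 0.008)
- bone_folder: bystander: flat off-white bone folder, 150 x 20 x 6 mm, lying on the board between two stamps; origin at the centre of its underside, x along its length
- rule: bystander: short steel rule, 160 x 25 x 5 mm, lying on the board between two stamps; origin at the centre of its underside, x along its length
- dye_jar: bystander: amber dye jar, 60 mm across, 85 mm high, standing near the left (+y) end of the board; origin at the centre of its underside
- glue_bottle: bystander: clear glue bottle, 60 mm across, 140 mm high, standing near the right (-y) end of the board; origin at the centre of its underside
- thread_spool: bystander: wooden thread spool, 48 mm across, 60 mm high, standing beyond the board; origin at the centre of its underside
- mallet: bystander: black-headed mallet lying beyond the right (-y) end of the board: handle 26 mm thick, about 180 mm long towards its -x, head 60 mm across and 100 mm long; origin under the middle of the mallet
- iron_weight: bystander: dark iron flat weight with a knob, 84 mm across, 77 mm high, standing beyond the left (+y) end of the board; origin at the centre of its underside

How it is judged:
By the outcome, as a careful person would: the job done as asked, in the order asked, and still so for the second after the job is handed in, with the robot touching nothing.
It also fails if it takes over 67 s, if anything falls off the work surface, if the arm or the gripper's body presses on something with over 40 N, if the wrist force passes 120 N, or if a joint passes its speed limit or range.

## Working session

There is one attempt and no reset: what is moved stays moved. The work goes in short steps, Python scripts to look and compute and a shell command to move; the robot and the scene stay as the last step left them, time stands still between calls to the robot, and variables do not carry over. Pictures are saved under pics/ and viewed, at most 11 in all, crops included, and the job is handed in when it is done.

```bash
ls; mkdir -p pics; python3 - <<'E'
from workcell import bot, eyes
import cv2
s=bot.observe();print(s)
for n in("side","top","wrist"):
    print(n,eyes.calibration(n))
a=[eyes.grab_frame(n) for n in("side","top","wrist")]
for n,i in zip(("side","top","wrist"),a): cv2.imwrite(f"pics/{n}0.png",i)
E
```

```text
nudge.py
pics
workcell.py
{'clock': 0.0, 'qpos': array([ 1.15281003,  0.52201314, -0.0363355 ,  1.59996777,  0.02120562,
        1.02109175, -0.11275837]), 'qd': array([ 6.10250563e-04, -4.21610497e-04, -6.18820297e-04, -9.43794991e-05,
       -1.02793904e-04, -1.01002650e-03,  3.14670133e-04]), 'joint_efforts': array([ 4.70764353e-04, -9.27114415e+01,  1.98044904e+00, -3.69927120e+01,
        1.80597551e-02,  8.01047572e-03, -1.45140307e-04]), 'position': array([ 0.21287321, -0.58729468,  0.23074059]), 'tool_rot': array([-3.14050058e+00,  7.76196590e-05,  3.47827227e-01]), 'force': array([ 0.0822315 , -0.04206068,  0.20060511]), 'moment': array([ 0.00909815, -0.00894367, -0.04802002]), 'finger_force': 0.0, 'grip_width': 0.08531883913228558}
side {'vfov': 50.632589946836504, 'cx': 287.8912010391162, 'cy': 206.35435199224258, 'eye': array([0.20922868, 1.11936568, 0.82256141]), 'attitude': array([-2.12472588, -0.02156345, -2.77176719])}
top {'vfov': 57.46952114362113, 'cx': 277.69849396993067, 'cy': 207.70575123953728, 'eye': array([ 0.4679758 , -0.00226133,  1.27730593]), 'attitude': array([-3.02079723e+00, -1.34099279e-04, -1.58682825e+00])}
wrist {'vfov': 65.70646984690485, 'cx': 281.83953404876064, 'cy': 211.817001401093, 'eye': array([ 0.28129513, -0.5625412 ,  0.37344848]), 'attitude': array([ 2.84818942e+00,  2.37487382e-03, -1.22325992e+00])}
```

View pics/top0.png

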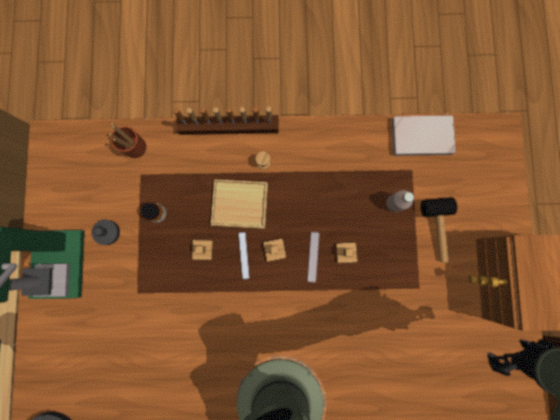

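View pics/side0.png

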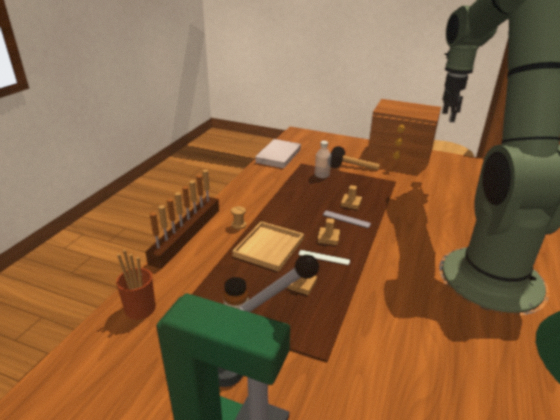

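The top view has x up and y to the left. The stamps are at about (202,250), (274,250) and (346,253), the tray at (240,204), the bone folder at (244,256) and the rule at (313,257). The side view looks along −y, so an underside facing +y will be visible from there.

```bash
cat > h.py <<'E'
from workcell import bot, eyes
import numpy as np, cv2
from scipy.spatial.transform import Rotation as R
def rays(cal,uv,fish=False):
    f=210/np.tan(np.radians(cal["vfov"]/2)); p=(np.atleast_2d(uv)-[cal["cx"],cal["cy"]])/f
    if fish:
        r=np.linalg.norm(p,axis=1,keepdims=True); d=np.hstack([p/np.maximum(r,1e-9)*np.sin(r),np.cos(r)])
    else: d=np.hstack([p,np.ones((len(p),1))])
    return R.from_euler('xyz',cal["attitude"]).apply(d)
def plane(cal,uv,z,fish=False):
    d=rays(cal,uv,fish); e=cal["eye"]; return e+d*((z-e[2])/d[:,2])[:,None]
def blobs(img,lo,hi,amin):
    m=cv2.inRange(cv2.cvtColor(img,cv2.COLOR_BGR2HSV),lo,hi)
    return [c for c in cv2.findContours(m,cv2.RETR_EXTERNAL,cv2.CHAIN_APPROX_NONE)[0] if cv2.contourArea(c)>amin]
E
python3 - <<'E'
from h import *
im=cv2.imread("pics/top0.png");c=eyes.calibration("top")
hsv=cv2.cvtColor(im,cv2.COLOR_BGR2HSV)
for p in [(196,243),(274,260),(240,204),(170,260),(244,270),(313,270)]: print(p,hsv[p[1],p[0]])
roi=im[172:290,142:414]
for b in blobs(roi,(8,60,110),(28,255,255),60):
    b=b+[142,172]
    r=cv2.minAreaRect(b); bx=cv2.boxPoints(r)
    z=.026 if r[1][0]*r[1][1]<1000 else .028
    P=plane(c,bx,z); ctr=P.mean(0); e=P[1]-P[0]
    print(r[0],"ctr",ctr.round(3),"sides",np.linalg.norm(P[1]-P[0]).round(3),np.linalg.norm(P[2]-P[1]).round(3),"yaw",np.degrees(np.arctan2(e[1],e[0])).round(1)%90)
cv2.imwrite("pics/topc.png",cv2.resize(roi,None,fx=2.9,fy=2.9,interpolation=cv2.INTER_CUBIC))
E
```

```text
(196, 243) [ 15 129 195]
(274, 260) [ 15 154 119]
(240, 204) [ 18 113 201]
(170, 260) [ 10 184  83]
(244, 270) [107  17 215]
(313, 270) [  0  17 180]
(346.51336669921875, 252.19912719726562) ctr [ 0.471 -0.226  0.026] sides 0.066 0.067 yaw 2.9000000000000057
(202.0, 249.5) ctr [0.487 0.243 0.026] sides 0.065 0.061 yaw 89.1
(274.423095703125, 249.6154022216797) ctr [0.483 0.008 0.026] sides 0.066 0.067 yaw 10.400000000000006
(238.92922973632812, 203.2738494873047) ctr [0.637 0.122 0.028] sides 0.157 0.183 yaw 87.1
(211.0, 173.0) ctr [0.74  0.215 0.026] sides 0.459 0.007 yaw 89.1
```

View pics/topc.png

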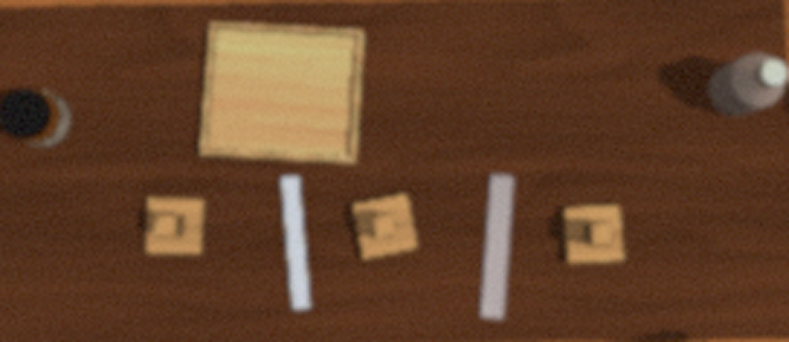

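The crop confirms upright stamps with clear outlines: right (0.471,−0.226), middle (0.483,0.008) and left (0.487,0.243). The measured sides of about 65 mm match the given size. The tray centre is at about (0.637,0.122). I'll move over the right stamp first.

```bash
cat >> h.py <<'E'
def to(pos,rot):  # shift and turn, tool axes, from here to the goal
    s=bot.observe(); T=R.from_euler('xyz',s["tool_rot"])
    print("t",round(s["clock"],2),"shift",T.inv().apply(np.array(pos)-s["position"]).round(4),"turn",(T.inv()*rot).as_rotvec().round(3),"F",s["force"].round(1),"q",s["qpos"].round(2),"w",round(s["grip_width"],4))
def down(yaw): return R.from_euler('xyz',[np.pi,0,np.radians(yaw)])
E
echo '{"finger_gap":[0.085, 0.085, 0.085, 0.085, 0.085], "x":[0.06, 0.11, 0.16, 0.21, 0.26], "y":[-0.035, -0.07, -0.105, -0.14, -0.175], "z":[0, 0, 0, 0, 0], "drx":[0, 0, 0, 0, 0], "dry":[0, 0, 0, 0, 0], "drz":[0.1, 0.2, 0.296, 0.296, 0.296]}' > path.dat && python3 nudge.py path.dat
python3 -c "
from h import *
to([.471,-.226,.231],down(3))"
```

```text
clock: 0.78
position: [0.3981, -0.3335, 0.2314]
tool_rot: [3.141, -0.0, 0.052]
force: [0.5, -0.6, 0.3]
grip_width: 0.0846
finger_force: 0.0
t 0.78 shift [ 0.0784 -0.1036  0.0003] turn [ 0.    -0.    -0.001] F [ 0.5 -0.6  0.3] q [ 0.62  0.35 -0.05  1.88  0.02  0.91 -0.96] w 0.0846
```

```bash

echo '{"finger_gap":[0.085, 0.085, 0.085, 0.085, 0.085], "x":[0.035, 0.078, 0.078, 0.078, 0.078], "y":[-0.05, -0.104, -0.104, -0.104, -0.104], "z":[0, 0, 0.03, 0.06, 0.06], "drx":[0, 0, 0, 0, 0], "dry":[0, 0, 0, 0, 0], "drz":[0, 0, 0, 0, 0]}' > path.dat && python3 nudge.py path.dat
python3 -c "
from h import *
to([.471,-.226,.17],down(3)); c=eyes.calibration('wrist');print(c); cv2.imwrite('pics/w1.png',eyes.grab_frame('wrist'))"
```

```text
clock: 1.4
position: [0.4687, -0.2269, 0.1698]
tool_rot: [-3.14, 0.003, 0.052]
force: [0.2, 0.1, -0.2]
grip_width: 0.0849
finger_force: 0.0
t 1.4 shift [ 0.0024 -0.0008 -0.0002] turn [-0.001  0.003 -0.   ] F [ 0.2  0.1 -0.2] q [ 0.4   0.44 -0.09  1.93  0.05  0.78 -1.23] w 0.0849
{'vfov': 65.70646984690485, 'cx': 281.83953404876064, 'cy': 211.817001401093, 'eye': array([ 0.54183201, -0.2234753 ,  0.31231328]), 'attitude': array([ 2.84460505e+00,  2.68592525e-03, -1.51892966e+00])}
```

View pics/w1.png

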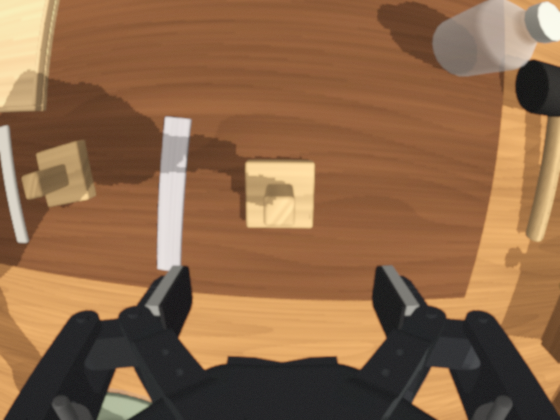

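The wrist view shows the stamp base spanning px (246–314, 160–228), with the handle top at about (280,209). The rule lies to its left. I'll check those pixels against the given sizes.

```bash

python3 -c "
from h import *
c=eyes.calibration('wrist')
print(plane(c,[[246,161],[313,161],[313,228],[246,228]],.026,True).round(3))
print(plane(c,[[265,196],[294,196],[294,224],[265,224],[279.5,210]],.076,True).round(3))
to([.471,-.226,.042],down(3))"
```

```text
[[ 0.501 -0.193  0.026]
 [ 0.504 -0.253  0.026]
 [ 0.44  -0.258  0.026]
 [ 0.437 -0.195  0.026]]
[[ 0.482 -0.214  0.076]
 [ 0.483 -0.236  0.076]
 [ 0.461 -0.237  0.076]
 [ 0.46  -0.215  0.076]
 [ 0.471 -0.225  0.076]]
t 1.45 shift [ 0.0019 -0.0012  0.1292] turn [-0.001  0.001 -0.001] F [0.3 0.3 0.1] q [ 0.4   0.44 -0.09  1.93  0.05  0.78 -1.23] w 0.0848
```

The base and handle sizes agree. Next I'll descend, grip and lift.

```bash

echo '{"finger_gap":[0.085, 0.085, 0.085, 0.085, 0], "x":[0.002, 0.002, 0.002, 0.002, 0.002], "y":[-0.001, -0.001, -0.001, -0.001, -0.001], "z":[0.05, 0.1, 0.128, 0.128, 0.128], "drx":[0, 0, 0, 0, 0], "dry":[0, 0, 0, 0, 0], "drz":[0, 0, 0, 0, 0]}' > path.dat && python3 nudge.py path.dat 60
echo '{"finger_gap":[0, 0, 0, 0, 0], "x":[0, 0, 0, 0, 0], "y":[0, 0, 0, 0, 0], "z":[0, 0, 0, 0, -0.02], "drx":[0, 0, 0, 0, 0], "dry":[0, 0, 0, 0, 0], "drz":[0, 0, 0, 0, 0]}' > path.dat && python3 nudge.py path.dat
echo '{"finger_gap":[0, 0, 0, 0, 0], "x":[0, 0, 0, 0, 0], "y":[0, 0, 0, 0, 0], "z":[-0.06, -0.12, -0.18, -0.24, -0.28], "drx":[0, 0, 0, 0, 0], "dry":[0, 0, 0, 0, 0], "drz":[0, 0, 0, 0, 0]}' > path.dat && python3 nudge.py path.dat
python3 -c "
from h import *
to([.471,-.226,.042],down(3))"
```

```text
clock: 2.08
position: [0.4726, -0.2269, 0.0451]
tool_rot: [3.141, -0.002, 0.051]
force: [-0.4, 0.4, 0.1]
grip_width: 0.0694
finger_force: 0.0
clock: 2.7
position: [0.471, -0.226, 0.063]
tool_rot: [-3.141, 0.002, 0.052]
force: [0.2, 0.5, 0.4]
grip_width: 0.0231
finger_force: 59.1
clock: 3.32
position: [0.4716, -0.2263, 0.3465]
tool_rot: [3.14, -0.002, 0.052]
force: [0.7, 0.1, -1.4]
grip_width: 0.0231
finger_force: 59.0
t 3.33 shift [-0.0014 -0.0007  0.3045] turn [ 0.001 -0.002 -0.001] F [ 0.7  0.1 -1.4] q [ 0.41  0.25 -0.09  1.71  0.02  1.18 -1.21] w 0.0231
```

```bash

echo '{"finger_gap":[0, 0, 0, 0, 0], "x":[0, 0, 0, 0, 0], "y":[0, 0, 0, 0, 0], "z":[0, 0, 0, 0, 0], "drx":[0, 0, 0, 0, 0], "dry":[0, 0, 0, 0, 0], "drz":[-0.18, -0.36, -0.54, -0.72, -0.9]}' > path.dat && python3 nudge.py path.dat
echo '{"finger_gap":[0, 0, 0, 0, 0], "x":[0, 0, 0, 0, 0], "y":[0, 0, 0, 0, 0], "z":[0, 0, 0, 0, 0], "drx":[0, 0, 0, 0, 0.18], "dry":[0, 0, 0, 0, 0], "drz":[-0.18, -0.36, -0.54, -0.62, -0.62]}' > path.dat && python3 nudge.py path.dat
python3 -c "
from h import *
to([.471,-.226,.34],down(90))"
echo '{"finger_gap":[0, 0, 0, 0, 0], "x":[0, 0, 0, 0, 0], "y":[0, 0, 0, 0, 0], "z":[0, 0, 0, 0, 0], "drx":[0, 0, 0, 0, 0], "dry":[0.18, 0.36, 0.54, 0.72, 0.9], "drz":[0, 0, 0, 0, 0]}' > path.dat && python3 nudge.py path.dat
python3 -c "
from h import *
to([.471,-.226,.34],down(90))"
```

```text
clock: 3.95
position: [0.4714, -0.2263, 0.3435]
tool_rot: [-3.142, 0.0, 0.958]
force: [-0.2, -0.3, -0.6]
grip_width: 0.0235
finger_force: 59.1
clock: 4.58
position: [0.47, -0.2265, 0.345]
tool_rot: [-2.972, -0.053, 1.569]
force: [0.3, -0.1, -0.1]
grip_width: 0.0235
finger_force: 59.4
t 4.58 shift [0.0002 0.0018 0.0048] turn [-0.17  -0.053  0.003] F [ 0.3 -0.1 -0.1] q [ 0.56  0.37 -0.32  1.57  0.11  1.4   0.23] w 0.0235
clock: 5.2
position: [0.4716, -0.227, 0.3438]
tool_rot: [-2.855, -0.94, 1.344]
force: [-1.1, 0.3, -1.2]
grip_width: 0.0232
finger_force: 59.5
t 5.2 shift [-0.0026  0.      0.003 ] turn [-0.157 -0.957 -0.074] F [-1.1  0.3 -1.2] q [ 0.91  0.71 -0.38  1.37 -0.48  1.75  0.53] w 0.0232
```

I mistyped one row with a small rx. I'll compute the correction to a 70° tilt facing +y.

```bash
cat >> h.py <<'E'
def tilt(yaw,deg): return down(yaw)*R.from_rotvec([0,np.radians(deg),0])
def under(yaw,deg,rim):  # TCP pos so the stamp's low rim edge centre is at point rim
    T=tilt(yaw,deg); return np.array(rim)-T.apply([0.031*np.sign(deg),0,0.035])
E
python3 -c "
from h import *
to([.471,-.226,.34],tilt(90,68))
cv2.imwrite('pics/s1.png',cv2.resize(eyes.grab_frame('side')[20:300,220:500],None,fx=2,fy=2))"
```

```text
t 5.2 shift [-0.0026  0.      0.003 ] turn [-0.086  0.227 -0.144] F [-1.1  0.3 -1.2] q [ 0.91  0.71 -0.38  1.37 -0.48  1.75  0.53] w 0.0232
```

View pics/s1.png

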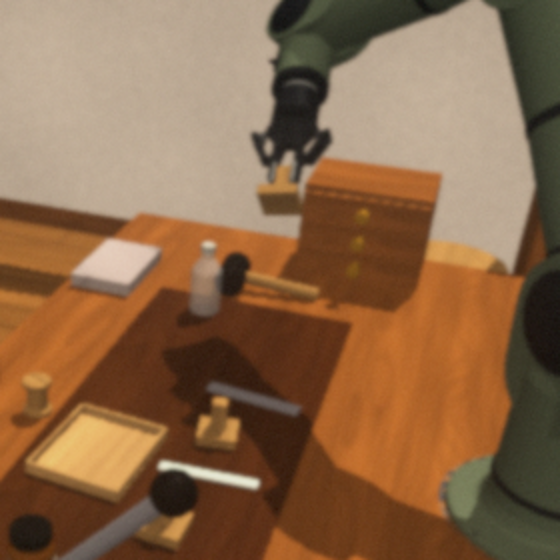

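```bash
sed -i 's/0.031\*np.sign(deg)/-0.031*np.sign(deg)/' h.py
echo '{"finger_gap":[0, 0, 0, 0], "x":[0, 0, 0, 0], "y":[0, 0, 0, 0], "z":[0, 0, 0, 0], "drx":[-0.04, -0.086, -0.086, -0.086], "dry":[0.1, 0.227, 0.227, 0.227], "drz":[-0.07, -0.144, -0.144, -0.144]}' > path.dat && python3 nudge.py path.dat
python3 -c "
from h import *
print(under(90,68,[.471,-.205,.011]))
to(under(90,68,[.471,-.205,.011]),tilt(90,68))
im=eyes.grab_frame('side')
c=eyes.calibration('side');f=210/np.tan(np.radians(c['vfov']/2))
T=R.from_euler('xyz',bot.observe()['tool_rot']);p=bot.observe()['position']+T.apply([0,0,.035])
v=R.from_euler('xyz',c['attitude']).inv().apply(p-c['eye']);u=(f*v[:2]/v[2]+[c['cx'],c['cy']]).astype(int);print(u,im[u[1],u[0]])
cv2.imwrite('pics/s2.png',cv2.resize(im[u[1]-40:u[1]+40,u[0]-40:u[0]+40],None,fx=5,fy=5))"
```

```text
clock: 5.75
position: [0.4719, -0.226, 0.3438]
tool_rot: [-3.136, -1.178, 1.568]
force: [0.9, 1.0, -1.0]
grip_width: 0.0232
finger_force: 59.6
[ 0.471      -0.22583863  0.05285393]
t 5.75 shift [-2.688e-01 -2.000e-04  1.115e-01] turn [-0.003  0.009 -0.001] F [ 0.9  1.  -1. ] q [ 1.01  0.78 -0.44  1.41 -0.61  1.76  0.7 ] w 0.0232
[358 119] [40 68 93]
```

View pics/s2.png

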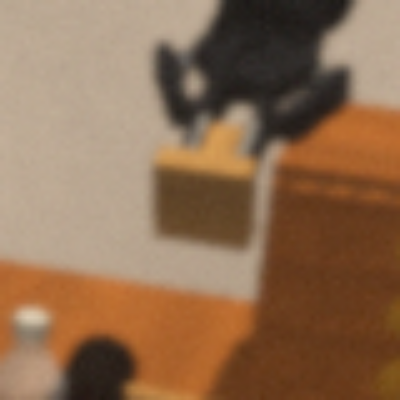

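The underside, at crop (155–250, 165–245), is plain wood. I'll lower it, tilted, at its place.

```bash

echo '{"finger_gap":[0, 0, 0, 0, 0], "x":[-0.05, -0.1, -0.15, -0.2, -0.23], "y":[0, 0, 0, 0, 0], "z":[0.02, 0.04, 0.062, 0.083, 0.095], "drx":[0, 0, 0, 0, 0], "dry":[0, 0, 0, 0, 0], "drz":[0, 0, 0, 0, 0]}' > path.dat && python3 nudge.py path.dat
python3 -c "
from h import *
to(under(90,68,[.471,-.205,.010]),tilt(90,68))"
```

```text
clock: 6.42
position: [0.4716, -0.225, 0.0928]
tool_rot: [-3.135, -1.18, 1.568]
force: [0.8, -0.6, -0.7]
grip_width: 0.0231
finger_force: 59.6
t 6.42 shift [-0.0381 -0.0005  0.0148] turn [-0.004  0.007 -0.001] F [ 0.8 -0.6 -0.7] q [ 0.99  1.12 -0.39  1.44 -0.49  1.49  0.92] w 0.0231
```

```bash

echo '{"finger_gap":[0, 0, 0], "x":[-0.02, -0.038, -0.038], "y":[0, 0, 0], "z":[0.008, 0.015, 0.015], "drx":[0, 0, 0], "dry":[0, 0, 0], "drz":[0, 0, 0]}' > path.dat && python3 nudge.py path.dat
echo '{"finger_gap":[0.085, 0.085, 0.085, 0.085], "x":[0, 0, 0, 0], "y":[0, 0, 0, 0], "z":[0, 0, 0, 0], "drx":[0, 0, 0, 0], "dry":[0, 0, 0, 0], "drz":[0, 0, 0, 0]}' > path.dat && python3 nudge.py path.dat
echo '{"finger_gap":[0.085, 0.085, 0.085, 0.085, 0.085], "x":[0.02, 0.04, 0.1, 0.15, 0.15], "y":[0, 0, 0, 0, 0], "z":[-0.04, -0.08, -0.08, -0.08, -0.08], "drx":[0, 0, 0, 0, 0], "dry":[0, 0, 0, -0.15, -0.3], "drz":[0, 0, 0, 0, 0]}' > path.dat && python3 nudge.py path.dat
python3 -c "
from h import *
to([.483,.008,.2],down(10))
cv2.imwrite('pics/s3.png',cv2.resize(np.hstack([eyes.grab_frame('side')[150:300,220:420],eyes.grab_frame('top')[170:320,220:420]]),None,fx=2,fy=2))"
```

```text
clock: 6.8
position: [0.4714, -0.2261, 0.0533]
tool_rot: [-3.137, -1.182, 1.568]
force: [-0.1, -0.3, 0.1]
grip_width: 0.0231
finger_force: 59.6
clock: 7.3
position: [0.4713, -0.2263, 0.0538]
tool_rot: [-3.139, -1.182, 1.569]
force: [0.2, -0.6, -0.5]
grip_width: 0.0849
finger_force: 0.0
clock: 7.92
position: [0.4723, -0.2429, 0.2258]
tool_rot: [3.137, -0.875, 1.576]
force: [-0.2, -0.2, -0.9]
grip_width: 0.0852
finger_force: 0.0
t 7.92 shift [0.141  0.0111 0.2091] turn [-0.607 -0.726  1.303] F [-0.2 -0.2 -0.9] q [ 0.94  0.77 -0.36  1.51 -0.44  1.46  0.79] w 0.0852
```

View pics/s3.png

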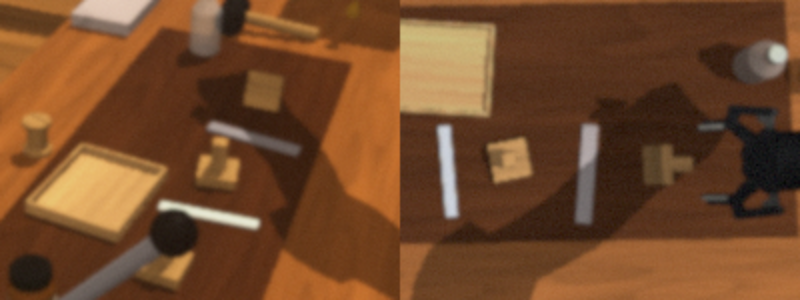

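The right stamp now lies on its back, plain face showing (side crop (262,90), top crop (662,165)), and nothing around it has moved. The middle stamp is next, gripped at yaw 100.

```bash

python3 -c "
from h import *
to([.483,.008,.2],down(100))"
```

```text
t 8.03 shift [0.1404 0.0113 0.2088] turn [ 0.078 -0.872 -0.158] F [0.3 0.  0.5] q [ 0.94  0.77 -0.36  1.51 -0.44  1.46  0.79] w 0.0847
```

```bash

echo '{"finger_gap":[0.085, 0.085, 0.085, 0.085, 0.085], "x":[0.028, 0.056, 0.084, 0.112, 0.14], "y":[0.002, 0.004, 0.006, 0.009, 0.011], "z":[0.04, 0.08, 0.12, 0.16, 0.209], "drx":[0.015, 0.03, 0.045, 0.06, 0.078], "dry":[-0.174, -0.348, -0.522, -0.696, -0.872], "drz":[-0.03, -0.06, -0.09, -0.12, -0.158]}' > path.dat && python3 nudge.py path.dat
echo '{"finger_gap":[0.085], "x":[0], "y":[0], "z":[0], "drx":[0], "dry":[0], "drz":[0]}' > path.dat && python3 nudge.py path.dat
python3 -c "
from h import *
to([.483,.008,.042],down(100))"
```

```text
clock: 8.65
position: [0.4802, -0.022, 0.2004]
tool_rot: [-3.129, -0.107, 1.718]
force: [0.7, -1.2, 0.0]
grip_width: 0.0851
finger_force: 0.0
clock: 8.78
position: [0.4799, -0.0176, 0.2]
tool_rot: [-3.127, -0.111, 1.727]
force: [1.0, -0.8, -0.3]
grip_width: 0.0851
finger_force: 0.0
t 8.78 shift [0.0073 0.0094 0.1597] turn [-0.014 -0.111 -0.018] F [ 1.  -0.8 -0.3] q [ 0.22  0.37 -0.3   1.96 -0.    0.85  0.1 ] w 0.0851
```

```bash

echo '{"finger_gap":[0.085, 0.085, 0.085, 0.085, 0.085], "x":[0.016, 0.016, 0.012, 0.008, 0.008], "y":[0.009, 0.009, 0.009, 0.009, 0.009], "z":[0.04, 0.082, 0.12, 0.158, 0.158], "drx":[-0.014, -0.014, -0.014, -0.014, -0.014], "dry":[-0.111, -0.111, -0.111, -0.111, -0.111], "drz":[-0.018, -0.018, -0.018, -0.018, -0.018]}' > path.dat && python3 nudge.py path.dat
python3 -c "
from h import *
to([.483,.008,.042],down(100))"
```

```text
clock: 9.4
position: [0.4815, 0.0016, 0.0417]
tool_rot: [-3.137, 0.001, 1.734]
force: [0.9, -0.1, 1.0]
grip_width: 0.0851
finger_force: 0.0
t 9.4 shift [ 0.0061  0.0025 -0.0003] turn [-0.004  0.001 -0.011] F [ 0.9 -0.1  1. ] q [ 0.01  0.62 -0.18  2.09  0.24  0.45 -0.2 ] w 0.0851
```

```bash

echo '{"finger_gap":[0.085, 0, 0, 0, 0], "x":[0.006, 0.006, 0.006, 0.006, 0.006], "y":[0.002, 0.002, 0.002, 0.002, 0.002], "z":[0, 0, 0, 0, 0], "drx":[0, 0, 0, 0, 0], "dry":[0, 0, 0, 0, 0], "drz":[-0.011, -0.011, -0.011, -0.011, -0.011]}' > path.dat && python3 nudge.py path.dat
echo '{"finger_gap":[0, 0, 0, 0, 0], "x":[0, 0, 0, 0, 0], "y":[0, 0, 0, 0, 0], "z":[0, -0.05, -0.11, -0.17, -0.23], "drx":[0, 0, 0, 0, 0], "dry":[0, 0, 0, 0, 0], "drz":[0, 0, 0, 0, 0]}' > path.dat && python3 nudge.py path.dat
python3 -c "
from h import *
to([.483,.008,.29],tilt(90,68))"
```

```text
clock: 10.02
position: [0.4848, 0.0089, 0.045]
tool_rot: [3.138, 0.002, 1.747]
force: [-1.9, -0.7, 10.9]
grip_width: 0.0231
finger_force: 58.7
clock: 10.65
position: [0.4834, 0.0091, 0.2767]
tool_rot: [3.138, 0.001, 1.747]
force: [1.1, -0.3, -2.6]
grip_width: 0.0232
finger_force: 59.7
t 10.65 shift [-0.0011 -0.0005 -0.0133] turn [-0.102  1.185  0.157] F [ 1.1 -0.3 -2.6] q [ 0.1   0.25 -0.29  1.9   0.09  1.   -0.05] w 0.0232
```

```bash

echo '{"finger_gap":[0, 0, 0, 0, 0], "x":[0, 0, 0, 0, 0], "y":[0, 0, 0, 0, 0], "z":[-0.013, -0.013, -0.013, -0.013, -0.013], "drx":[-0.016, -0.031, -0.047, -0.062, -0.078], "dry":[0.18, 0.36, 0.54, 0.72, 0.9], "drz":[0.024, 0.048, 0.072, 0.096, 0.12]}' > path.dat && python3 nudge.py path.dat
python3 -c "
from h import *
to([.483,.008,.29],tilt(90,68))"
echo '{"finger_gap":[0, 0, 0], "x":[0, 0, 0], "y":[0, 0, 0], "z":[0, 0, 0], "drx":[-0.01, -0.015, -0.015], "dry":[0.18, 0.285, 0.285], "drz":[0.015, 0.02, 0.02]}' > path.dat && python3 nudge.py path.dat
cat >> h.py <<'E'
def look(name):
    im=eyes.grab_frame('side');c=eyes.calibration('side');f=210/np.tan(np.radians(c['vfov']/2));s=bot.observe()
    p=s['position']+R.from_euler('xyz',s['tool_rot']).apply([0,0,.035])
    v=R.from_euler('xyz',c['attitude']).inv().apply(p-c['eye']);u=(f*v[:2]/v[2]+[c['cx'],c['cy']]).astype(int);print(u,im[u[1]-2:u[1]+3,u[0]-2:u[0]+3].mean((0,1)))
    cv2.imwrite(name,cv2.resize(im[u[1]-40:u[1]+40,u[0]-40:u[0]+40],None,fx=5,fy=5))
E
python3 -c "
from h import *
to(under(90,68,[.483,.029,.010]),tilt(90,68));look('pics/s4.png')"
```

```text
clock: 11.28
position: [0.4842, 0.0085, 0.288]
tool_rot: [3.105, -0.906, 1.636]
force: [-0.6, 0.2, -1.9]
grip_width: 0.0233
finger_force: 59.9
t 11.28 shift [ 0.0013 -0.0012 -0.0016] turn [-0.021  0.28   0.038] F [-0.6  0.2 -1.9] q [ 0.65  0.51 -0.39  1.85 -0.72  1.23  0.72] w 0.0233
clock: 11.65
position: [0.4836, 0.0083, 0.2861]
tool_rot: [3.12, -1.188, 1.605]
force: [-0.1, -0.9, -1.8]
grip_width: 0.0231
finger_force: 60.0
t 11.65 shift [-0.2174 -0.0025  0.0873] turn [-0.01  -0.002  0.013] F [-0.1 -0.9 -1.8] q [ 0.75  0.67 -0.43  1.85 -0.84  1.35  0.85] w 0.0231
[331 165] [37.12 66.32 95.6 ]
```

View pics/s4.png

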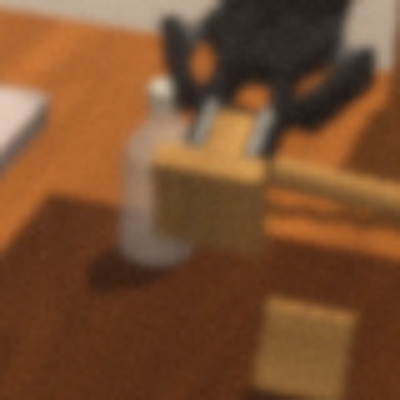

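The middle stamp's underside, at crop (155–265, 170–250), is plain too, so the left one must have the motif. I'll set this one down in its place.

```bash

echo '{"finger_gap":[0, 0, 0, 0, 0], "x":[-0.05, -0.1, -0.15, -0.19, -0.2], "y":[-0.001, -0.002, -0.002, -0.002, -0.002], "z":[0.02, 0.04, 0.06, 0.077, 0.08], "drx":[0, 0, 0, 0, 0], "dry":[0, 0, 0, 0, 0], "drz":[0, 0, 0, 0, 0]}' > path.dat && python3 nudge.py path.dat
echo '{"finger_gap":[0, 0, 0], "x":[-0.01, -0.016, -0.016], "y":[0, 0, 0], "z":[0.004, 0.006, 0.006], "drx":[0, 0, 0], "dry":[0, 0, 0], "drz":[0, 0, 0]}' > path.dat && python3 nudge.py path.dat
python3 -c "
from h import *
to(under(90,68,[.483,.029,.010]),tilt(90,68))"
```

```text
clock: 12.32
position: [0.4842, 0.0091, 0.0712]
tool_rot: [3.115, -1.185, 1.613]
force: [0.3, 0.7, -1.4]
grip_width: 0.0231
finger_force: 59.9
clock: 12.7
position: [0.4847, 0.0079, 0.0555]
tool_rot: [3.111, -1.186, 1.616]
force: [0.0, 0.3, -1.1]
grip_width: 0.0232
finger_force: 59.9
t 12.7 shift [-0.0033 -0.0017  0.0016] turn [-0.011  0.     0.017] F [ 0.   0.3 -1.1] q [ 0.71  1.07 -0.38  1.82 -0.79  1.09  1.11] w 0.0232
```

```bash

echo '{"finger_gap":[0, 0.085, 0.085, 0.085, 0.085], "x":[-0.003, -0.003, -0.003, -0.003, -0.003], "y":[0, 0, 0, 0, 0], "z":[0.001, 0.001, 0.001, 0.001, 0.001], "drx":[0, 0, 0, 0, 0], "dry":[0, 0, 0, 0, 0], "drz":[0, 0, 0, 0, 0]}' > path.dat && python3 nudge.py path.dat
echo '{"finger_gap":[0.085, 0.085, 0.085, 0.085, 0.085], "x":[0.02, 0.04, 0.1, 0.15, 0.15], "y":[0, 0, 0, 0, 0], "z":[-0.04, -0.08, -0.08, -0.08, -0.08], "drx":[0, 0, 0, 0, 0], "dry":[0, 0, 0, -0.15, -0.3], "drz":[0, 0, 0, 0, 0]}' > path.dat && python3 nudge.py path.dat
python3 -c "
from h import *
to([.487,.243,.2],down(89))
cv2.imwrite('pics/s5.png',cv2.resize(np.hstack([eyes.grab_frame('side')[150:300,220:420],eyes.grab_frame('top')[170:320,180:380]]),None,fx=2,fy=2))"
```

```text
clock: 13.32
position: [0.4845, 0.0079, 0.0519]
tool_rot: [3.113, -1.187, 1.614]
force: [-0.4, -0.2, 0.3]
grip_width: 0.0849
finger_force: 0.0
clock: 13.95
position: [0.4833, -0.0097, 0.223]
tool_rot: [3.12, -0.882, 1.604]
force: [1.3, -0.4, -0.7]
grip_width: 0.0852
finger_force: 0.0
t 13.95 shift [0.1427 0.0075 0.2097] turn [-0.002 -0.882  0.037] F [ 1.3 -0.4 -0.7] q [ 0.63  0.6  -0.33  1.89 -0.71  1.14  0.8 ] w 0.0852
```

View pics/s5.png

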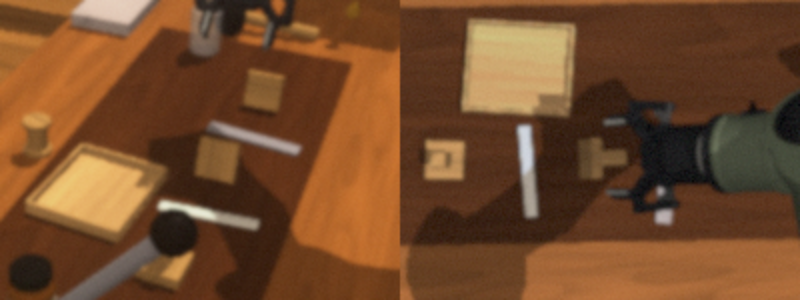

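Both plain stamps lie on their backs in place. Now the left stamp.

```bash

echo '{"finger_gap":[0.085, 0.085, 0.085, 0.085, 0.085], "x":[0.028, 0.056, 0.084, 0.112, 0.14], "y":[0.001, 0.003, 0.004, 0.006, 0.007], "z":[0.04, 0.08, 0.12, 0.16, 0.2], "drx":[0, 0, 0, 0, 0], "dry":[-0.16, -0.32, -0.48, -0.64, -0.8], "drz":[0.007, 0.014, 0.02, 0.03, 0.037]}' > path.dat && python3 nudge.py path.dat
python3 -c "
from h import *
to([.487,.243,.12],down(89))"
```

```text
clock: 14.68
position: [0.4839, 0.1813, 0.2026]
tool_rot: [-3.108, -0.253, 1.56]
force: [0.9, -1.3, -1.6]
grip_width: 0.0851
finger_force: 0.0
t 14.68 shift [0.0391 0.0057 0.0953] turn [-0.034 -0.253  0.011] F [ 0.9 -1.3 -1.6] q [-0.18  0.39 -0.18  1.95 -0.26  0.77 -0.16] w 0.0851
```

```bash

echo '{"finger_gap":[0.085, 0.085, 0.085, 0.085], "x":[0.025, 0.04, 0.039, 0.039], "y":[0.003, 0.006, 0.006, 0.006], "z":[0.03, 0.06, 0.095, 0.095], "drx":[-0.02, -0.034, -0.034, -0.034], "dry":[-0.14, -0.253, -0.253, -0.253], "drz":[0.005, 0.011, 0.011, 0.011]}' > path.dat && python3 nudge.py path.dat
python3 -c "
from h import *
to([.487,.243,.042],down(89)); c=eyes.calibration('wrist');im=eyes.grab_frame('wrist');cv2.imwrite('pics/w2.png',im)
for b in blobs(im,(8,60,130),(28,190,255),1500):
    r=cv2.minAreaRect(b); P=plane(c,cv2.boxPoints(r),.026,True);print(P.mean(0).round(3),np.linalg.norm(P[1]-P[0]).round(3),np.linalg.norm(P[2]-P[1]).round(3))"
```

```text
clock: 15.18
position: [0.4854, 0.2427, 0.1181]
tool_rot: [-3.137, 0.0, 1.556]
force: [0.8, -0.4, 0.4]
grip_width: 0.0851
finger_force: 0.0
t 15.18 shift [0.0004 0.0019 0.0761] turn [-0.005  0.     0.003] F [ 0.8 -0.4  0.4] q [-0.55  0.55 -0.04  1.91  0.02  0.69 -0.61] w 0.0851
[0.29  0.018 0.026] 0.075 0.102
[0.668 0.005 0.026] 0.048 0.149
[0.473 0.193 0.026] 0.544 0.558
```

```bash

echo '{"finger_gap":[0.085, 0.085, 0.085, 0, 0], "x":[0, 0, 0, 0, 0], "y":[0.002, 0.002, 0.002, 0.002, 0.002], "z":[0.04, 0.075, 0.075, 0.075, 0.075], "drx":[0, 0, 0, 0, 0], "dry":[0, 0, 0, 0, 0], "drz":[0, 0, 0, 0, 0]}' > path.dat && python3 nudge.py path.dat
echo '{"finger_gap":[0, 0, 0, 0, 0], "x":[0, 0, 0, 0, 0], "y":[0.002, 0.002, 0.002, 0, 0], "z":[0, 0, 0, -0.05, -0.11], "drx":[0, 0, 0, 0, 0], "dry":[0, 0, 0, 0, 0], "drz":[0, 0, 0, 0, 0]}' > path.dat && python3 nudge.py path.dat
python3 -c "
from h import *
to([.637,.122,.3],tilt(87,68))"
```

```text
clock: 15.85
position: [0.4906, 0.2426, 0.0477]
tool_rot: [3.139, -0.004, 1.553]
force: [0.3, 0.5, 0.7]
grip_width: 0.051
finger_force: 0.0
clock: 16.48
position: [0.4889, 0.242, 0.1568]
tool_rot: [-3.14, -0.002, 1.554]
force: [0.8, -0.1, -0.7]
grip_width: 0.0233
finger_force: 59.3
t 16.48 shift [-0.1172  0.15   -0.1435] turn [-0.022  1.185  0.03 ] F [ 0.8 -0.1 -0.7] q [-0.54  0.49 -0.04  1.88  0.02  0.77 -0.6 ] w 0.0233
```

```bash

echo '{"finger_gap":[0, 0, 0, 0, 0], "x":[0, -0.02, -0.04, -0.07, -0.1], "y":[0, 0.03, 0.06, 0.09, 0.12], "z":[-0.06, -0.1, -0.14, -0.14, -0.14], "drx":[0, -0.003, -0.006, -0.01, -0.013], "dry":[0, 0.17, 0.34, 0.51, 0.68], "drz":[0, 0.004, 0.009, 0.013, 0.017]}' > path.dat && python3 nudge.py path.dat
python3 -c "
from h import *
to([.637,.122,.3],tilt(87,68))"
```

```text
clock: 17.1
position: [0.6044, 0.1444, 0.2972]
tool_rot: [3.134, -0.622, 1.543]
force: [0.5, 2.1, -2.3]
grip_width: 0.0229
finger_force: 59.5
t 17.1 shift [-0.0158  0.0333 -0.0146] turn [-0.012  0.565  0.017] F [ 0.5  2.1 -2.3] q [ 0.12  0.48 -0.21  1.66 -0.62  1.04  0.24] w 0.0229
```

```bash

echo '{"finger_gap":[0, 0, 0, 0, 0], "x":[-0.005, -0.01, -0.015, -0.015, -0.015], "y":[0.01, 0.02, 0.033, 0.033, 0.033], "z":[-0.005, -0.01, -0.015, -0.015, -0.015], "drx":[-0.003, -0.006, -0.01, -0.012, -0.012], "dry":[0.17, 0.34, 0.5, 0.565, 0.565], "drz":[0.005, 0.01, 0.015, 0.017, 0.017]}' > path.dat && python3 nudge.py path.dat
python3 -c "
from h import *
to(under(87,68,[.637,.144,.017]),tilt(87,68));look('pics/s6.png')"
```

```text
clock: 17.73
position: [0.6354, 0.1217, 0.2973]
tool_rot: [-3.124, -1.181, 1.5]
force: [0.4, 0.4, -0.8]
grip_width: 0.0231
finger_force: 59.6
t 17.73 shift [-0.2199  0.002   0.092 ] turn [-0.     0.006 -0.007] F [ 0.4  0.4 -0.8] q [ 0.45  0.74 -0.39  1.63 -1.01  1.21  0.66] w 0.0231
[264 169] [27.68 54.2  78.4 ]
```

View pics/s6.png

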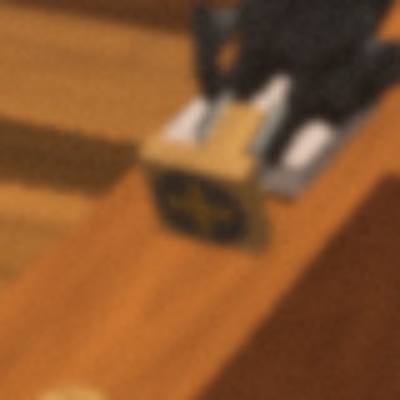

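The motif is confirmed: a dark disc with a cross at crop (205,205). I'll lower it into the tray.

```bash

echo '{"finger_gap":[0, 0, 0, 0, 0], "x":[-0.05, -0.1, -0.15, -0.18, -0.2], "y":[0, 0.001, 0.002, 0.002, 0.002], "z":[0.021, 0.042, 0.063, 0.075, 0.083], "drx":[0, 0, 0, 0, 0], "dry":[0, 0, 0, 0, 0], "drz":[0, 0, 0, 0, 0]}' > path.dat && python3 nudge.py path.dat
echo '{"finger_gap":[0, 0, 0], "x":[-0.01, -0.02, -0.02], "y":[0, 0, 0], "z":[0.004, 0.009, 0.009], "drx":[0, 0, 0], "dry":[0, 0, 0], "drz":[0, 0, 0]}' > path.dat && python3 nudge.py path.dat
python3 -c "
from h import *
to(under(87,68,[.637,.144,.016]),tilt(87,68))"
```

```text
clock: 18.4
position: [0.6367, 0.1241, 0.0814]
tool_rot: [-3.132, -1.179, 1.51]
force: [0.2, -0.2, -1.8]
grip_width: 0.0232
finger_force: 59.6
clock: 18.77
position: [0.6365, 0.1243, 0.0601]
tool_rot: [-3.13, -1.181, 1.507]
force: [-0.1, -0.7, -1.1]
grip_width: 0.0229
finger_force: 59.6
t 18.77 shift [-0.0025 -0.0006 -0.0002] turn [-0.001  0.006 -0.004] F [-0.1 -0.7 -1.1] q [ 0.43  1.11 -0.38  1.61 -1.01  1.03  0.97] w 0.0229
```

```bash

echo '{"finger_gap":[0, 0.085, 0.085, 0.085, 0.085], "x":[-0.002, -0.002, -0.002, -0.002, -0.002], "y":[0, 0, 0, 0, 0], "z":[0, 0, 0, 0, 0], "drx":[0, 0, 0, 0, 0], "dry":[0, 0, 0, 0, 0], "drz":[0, 0, 0, 0, 0]}' > path.dat && python3 nudge.py path.dat
echo '{"finger_gap":[0.085, 0.085, 0.085, 0.085, 0.085], "x":[0.02, 0.04, 0.1, 0.15, 0.15], "y":[0, 0, 0, 0, 0], "z":[-0.04, -0.08, -0.08, -0.08, -0.08], "drx":[0, 0, 0, 0, 0], "dry":[0, 0, 0, -0.15, -0.3], "drz":[0, 0, 0, 0, 0]}' > path.dat && python3 nudge.py path.dat
echo '{"finger_gap":[0.085, 0.085, 0.085, 0.085], "x":[0.04, 0.08, 0.08, 0.08], "y":[0, 0, 0, 0], "z":[-0.04, -0.08, -0.08, -0.08], "drx":[0, 0, 0, 0], "dry":[0, 0, 0, 0], "drz":[0, 0, 0, 0]}' > path.dat && python3 nudge.py path.dat
python3 -c "
from h import *
to([.637,.122,.3],tilt(87,68))
cv2.imwrite('pics/s7.png',cv2.resize(np.hstack([eyes.grab_frame('side')[150:300,220:420],eyes.grab_frame('top')[150:300,180:380]]),None,fx=2,fy=2))"
```

```text
clock: 19.4
position: [0.6364, 0.1234, 0.0583]
tool_rot: [-3.13, -1.181, 1.507]
force: [-0.3, -0.6, 0.7]
grip_width: 0.0851
finger_force: 0.0
clock: 20.02
position: [0.6371, 0.1076, 0.2313]
tool_rot: [3.14, -0.877, 1.519]
force: [0.5, -0.4, -1.2]
grip_width: 0.085
finger_force: 0.0
clock: 20.52
position: [0.6359, 0.0957, 0.3398]
tool_rot: [-3.134, -0.881, 1.512]
force: [0.1, 0.1, -0.7]
grip_width: 0.0853
finger_force: 0.0
t 20.52 shift [-0.0139 -0.0002  0.0456] turn [-0.002  0.306 -0.004] F [ 0.1  0.1 -0.7] q [ 0.31  0.57 -0.23  1.55 -0.81  1.23  0.41] w 0.0853
```

View pics/s7.png

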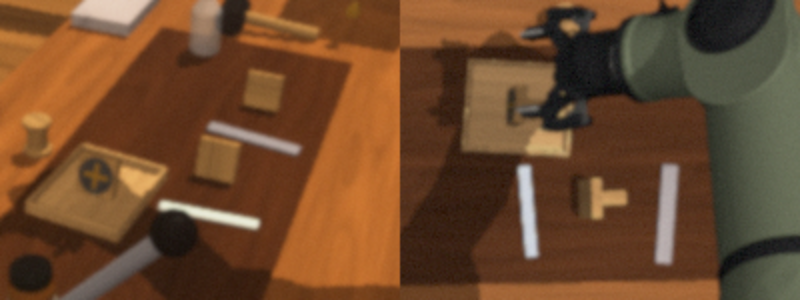

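The side view shows the motif stamp on its back in the tray at (95,175), with its cross visible. Both plain stamps are on their backs on the board, and the rest of the bench is undisturbed.

```bash
python3 -c "
from workcell import bot, eyes
print(bot.job_done())"
```

```text
the job is handed in; nothing more can be done
None
```

All three stamps are on their backs, with the motif one in the tray and the two plain ones on the board about where they stood; the job was handed in at about 21 s, and the final pictures show nothing else moved.

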